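# Restart the sample heater

### The job

Start the next run on the blue sample heater: swing its clear splash cover up and over out of the way, press the square key, then the long bar key, then the large round key, each fully down and let up before the next, and then fold the cover fully shut again. Do not press the cross key or the small round key, and leave the can, bottle and flask around the heater where they stand.

Things in the scene. Friction and masses are not known exactly. Their poses are not given: they have to be found in the camera images.
- heater: fixed bench heater, blue case, deck 60 mm above bench. Origin at bench level; x front (robot side) to rear, y to its left. Case: x -100..135 mm, y +-110. Keypad: centre x -32.5, y 0, keys on a 45 mm grid (2 along x, 3 along y), in a rim 119 x 170 mm outside, 6 thick, 13 above deck. Rear: aluminium block with vials, x 50..125 mm, 98 mm above bench
- cover (a joint): angle (rad) of the clear splash cover on the keypad: stiff-hinged plate 119 (heater x) x 170 (heater y) x 4 mm, grey edges. 0 = shut flat on the rim; grows as its right (-y) edge swings up and over to the left; stop at 2.0. Hinge friction (0.25 N m) holds it at any angle
- cover_hinge (a point): middle of the cover's hinge line, which runs along heater x on the left (+y) side of the keypad, 74 mm above the bench
- cover_handle (a point): middle of the cover's handle: round black bar, 10 mm diameter, 70 mm long between its end posts, parallel to the hinge, 155 mm from the hinge line along the cover, its axis 28 mm above the cover's outer face; moves with the cover
- square_top (a point): centre of the top face of the black key with this shape: 22 mm square block; top 11 mm above the deck (71 mm above the bench) when up. The five keys stand in any order in five of the keypad's six places
- key_square (a joint): how far that key is pressed in m: 0 up, 0.005 fully down (takes about 4 N); springs back
- bar_top (a point): centre of the top face of the black key with this shape: long narrow bar, 9 x 32 mm, its length along the heater's y; top 11 mm above the deck (71 mm above the bench) when up. The five keys stand in any order in five of the keypad's six places
- key_bar (a joint): how far that key is pressed in m: 0 up, 0.005 fully down (takes about 4 N); springs back
- round_top (a point): centre of the top face of the black key with this shape: large round disc, 27 mm across; top 11 mm above the deck (71 mm above the bench) when up. The five keys stand in any order in five of the keypad's six places
- key_round (a joint): how far that key is pressed in m: 0 up, 0.005 fully down (takes about 4 N); springs back
- cross_top (a point): centre of the top face of the black key with this shape: plus-shaped cross, arms 8 mm wide and 28 mm long; top 11 mm above the deck (71 mm above the bench) when up. The five keys stand in any order in five of the keypad's six places
- key_cross (a joint): how far that key is pressed in m: 0 up, 0.005 fully down (takes about 4 N); springs back
- small_top (a point): centre of the top face of the black key with this shape: small round pin, 12 mm across; top 11 mm above the deck (71 mm above the bench) when up. The five keys stand in any order in five of the keypad's six places
- key_small (a joint): how far that key is pressed in m: 0 up, 0.005 fully down (takes about 4 N); springs back
- spray: spray can (bystander), 54 mm diameter, about 150 mm tall, standing near the heater; origin at the centre of its foot, z up its axis
- reagent: amber reagent bottle with black cap (bystander), 64 mm diameter, about 160 mm tall; origin at the centre of its foot, z up
- flask: conical glass flask (bystander), 72 mm diameter at the foot, 130 mm tall; origin at the centre of its foot, z up

How it is judged:
By the outcome, as a careful person would: the job done as asked, in the order asked, and still so for the second after the job is handed in, with the robot touching nothing.
It also fails if it takes over 64 s, if anything falls off the work surface, if the arm or the gripper's body presses on something with over 40 N, if the wrist force passes 120 N, or if a joint passes its speed limit or range.

### The arm

A 6-joint arm with a two-finger parallel gripper is mounted at the origin on the work surface. World frame = base frame: x ahead of the robot, y to its left, z up, the work surface at z = 0. Lengths are in m, angles in rad, forces in N, time in s.
With the tool pointing down it reaches from about 0.275 to 0.975 m from the base axis. Payload 8.4 kg.
Tool frame: the origin (TCP) lies midway between the tips of the shut fingers; the grasp point (between the pads) lies 19 mm behind it; z points along the fingers, y is the direction in which the jaws open and shut (so a half turn about z gives the same grasp; the last joint's range is limited). The gripper opens to 92 mm and grips with 3 to 60 N. Pads are 20 mm wide; open, the fingers measure 128 mm over their backs; the gripper's body (75 mm by 189 mm) begins 69 mm behind the grasp point.
Start: joints at [1.234, 0.353, 1.633, -0, 1.155, -0.002], TCP at [0.205, 0.59, 0.215] pointing down, gripper open.
Joint ranges: [-2.63, 2.63], [-0.92, 2.1], [0.06, 2.66], [-1.3, 4.44], [0, 2.69], [-3.02, 3.02]. Speed limits (rad/s): [2.22, 2.22, 2.79, 3.14, 3.14, 3.14].

### API

Orientations are given as a unit quaternion [w, x, y, z].
In Python, from cell import get_obs, snapshot, camera_params, job_done gives the robot as it stands.
- The arm moves only by the tool apply_moves, never from a script. Its argument "series" is a list of rows, each a list of 2 entries, a list of its own where there are three numbers: the shift along the world's x, y, z in cm, then the turn about the world's z in degrees. A call has 1 to 10 rows; each row shifts and turns the pose as measured when the row begins; what a row does not reach is not made up. A row lasts 1/12 s, in which the tool goes at most 41.7 mm and 7.16 degrees, less where a joint would pass 70% of its speed; a pose out of reach is approached as far as the arm can. A call with a gripper value outside its range is refused whole. "gripper" is the finger opening in cm, from 0 to 9.19, set as the call begins (left out, the last holds). The fingers move at their own pace and stop on an object; "force" is the grip in N (left out, the last holds). Time passes only in rows, so rows that do not move let the fingers close. It gives the time, the measured TCP pose, the force and the opening at its end, in the units of the state.
- get_obs(): the state, without advancing time (a new reading comes with each control period).
- snapshot(name): name is "scene" or "side" or "wrist"; returns the picture (384x512x3 uint8, red, green, blue); there is no depth.
- camera_params(name): a dict with "K" (3x3 intrinsics, pixels), "dist" ([k1, k2, p1, p2, k3] as OpenCV has them; the pictures are not rectified), "R" (3x3) and "t" (3): a world point X has camera coordinates R X + t. Camera axes: x right, y down, z forward; pixel columns grow to the right and rows downward; lengths in m; the calibration is good to about 2 mm. A picture is of the moment at which its call begins: read the wrist's pose just before it. camera_params takes no time and is no camera call; for the wrist camera it gives the pose at the moment of the call.
- job_done(): hands the job in, once; it reports no verdict.
The state is a dict: "time": time; "q": joint angles; "dq": joint speeds; "tau": joint torques, N m; "ee_pos": TCP position; "tool_rot": TCP orientation; "contact_force": force on the tool from outside, world axes, zero at the start; "moment": the same for the moment, N m; "grip_width": finger opening in m.
Only numpy, scipy, OpenCV 4.12 (cv2) and the standard library are available. Lean on these libraries where they do the work, as an engineer would, in place of code of your own. Each camera call takes 0.05 s, during which the arm holds its last target. There are 200 camera calls.

## Working session

There is one attempt and no reset: what is moved stays moved. The work goes in short steps, Python scripts to look and compute and a tool call to move; the robot and the scene stay as the last step left them, time stands still between calls to the robot, and variables do not carry over. Pictures are saved under pics/ and viewed, about 8 in all and at most 12, crops included, and the job is handed in when it is done.

Besides the shell and the picture viewer there is one more tool, called after ">>>" by a JSON object that holds its "fn" and its "kwargs". apply_moves: Moves the arm, as the interface text tells. Its arguments: {"type":"object","properties":{"series":{"type":"array"},"gripper":{"type":"number"},"force":{"type":"number"}},"required":["series"]}

```bash
mkdir -p pics
python3 - <<'E'
from cell import *
import cv2
print(get_obs())
for n in ("scene","side","wrist"):
    p=camera_params(n);print(n,p)
    cv2.imwrite(f"pics/{n}0.png",cv2.resize(snapshot(n)[:,:,::-1],(800,600),interpolation=cv2.INTER_CUBIC))
E
```

```text
{'time': 0.0, 'q': array([ 1.23364394e+00,  3.53657909e-01,  1.63412467e+00, -8.87517719e-06,
        1.15520360e+00, -2.40901838e-03]), 'dq': array([-7.56909783e-04, -8.94630276e-05, -1.02594288e-03,  2.60736550e-04,
        3.88772982e-06,  1.28682315e-04]), 'tau': array([ 6.38879396e-05, -5.93832672e+01, -3.34225488e+01,  6.96115941e-02,
        2.32528331e-02, -1.52031366e-04]), 'ee_pos': array([0.20517335, 0.58983858, 0.21386165]), 'tool_rot': array([-1.13729382e-04,  1.66589530e-01,  9.86026086e-01, -6.87431904e-04]), 'contact_force': array([-0.10901879,  0.28692768, -0.55496932]), 'moment': array([ 0.01446431,  0.04322416, -0.01262446]), 'grip_width': 0.09194978121800206}
scene {'K': array([[453.46007969,   0.        , 254.75806216],
       [  0.        , 453.46007969, 195.89612707],
       [  0.        ,   0.        ,   1.        ]]), 'dist': array([-0.02116083,  0.        ,  0.        ,  0.        ,  0.        ]), 'R': array([[ 0.34545802,  0.93834288,  0.01309184],
       [ 0.52769911, -0.18270246, -0.82955015],
       [-0.77601057,  0.29348331, -0.55827874]]), 't': array([
[... 245 characters left out ...]
 ,  0.        ,  0.        ,  0.        ]), 'R': array([[ 0.93919725, -0.34279655, -0.0199762 ],
       [-0.22645275, -0.57460603, -0.78647763],
       [ 0.25812338,  0.74318129, -0.61729562]]), 't': array([-0.49437565,  0.2160737 ,  0.86221963])}
wrist {'K': array([[287.32271597,   0.        , 256.5113882 ],
       [  0.        , 287.32271597, 190.5585862 ],
       [  0.        ,   0.        ,   1.        ]]), 'dist': array([-0.06821466,  0.        ,  0.        ,  0.        ,  0.        ]), 'R': array([[ 0.32864014,  0.94445469, -0.00099609],
       [ 0.91483177, -0.31806988,  0.248826  ],
       [ 0.23468806, -0.08268547, -0.96854769]]), 't': array([-0.62502864, -0.02879633,  0.39070237])}
```

View pics/scene0.png

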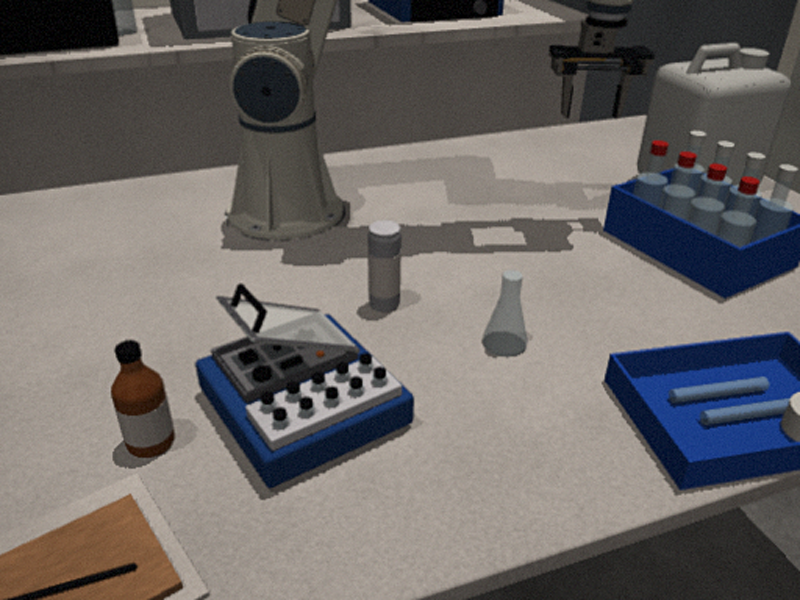

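View pics/side0.png

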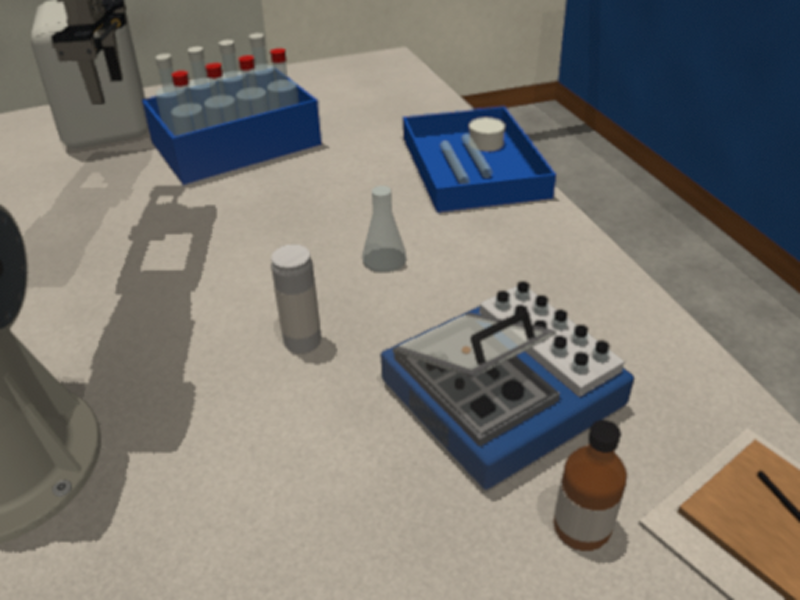

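Scene: the heater case corners are at about (198,368), (267,470) and (411,398), with the cover partly open and hinged on the left. The spray can is in front-left, the flask to the left and the bottle to the right. I'll enlarge both views before fitting.

Run:
```python
from cell import *
import cv2
for n,(x,y,w,h) in dict(scene=(120,175,150,140),side=(240,175,180,140)).items():
    im=snapshot(n)[y:y+h,x:x+w,::-1]
    s=5 if n=="scene" else 4
    s=4
    cv2.imwrite(f"pics/{n}1.png",cv2.convertScaleAbs(cv2.resize(im,None,fx=s,fy=s,interpolation=cv2.INTER_CUBIC),alpha=1.5,beta=10))
```

```text
(no output)
```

View pics/scene1.png

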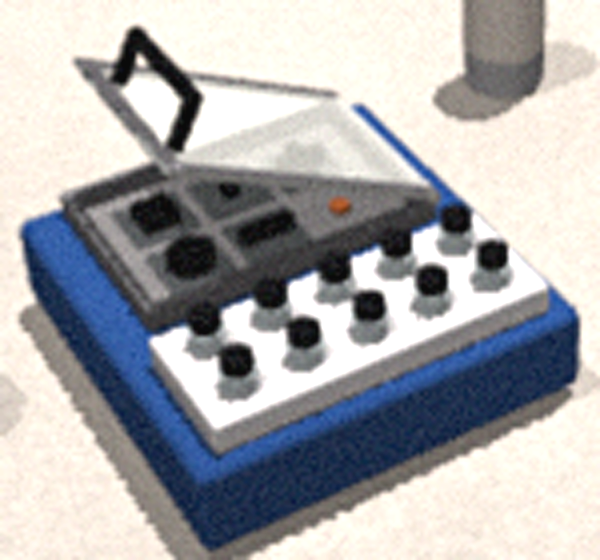

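View pics/side1.png

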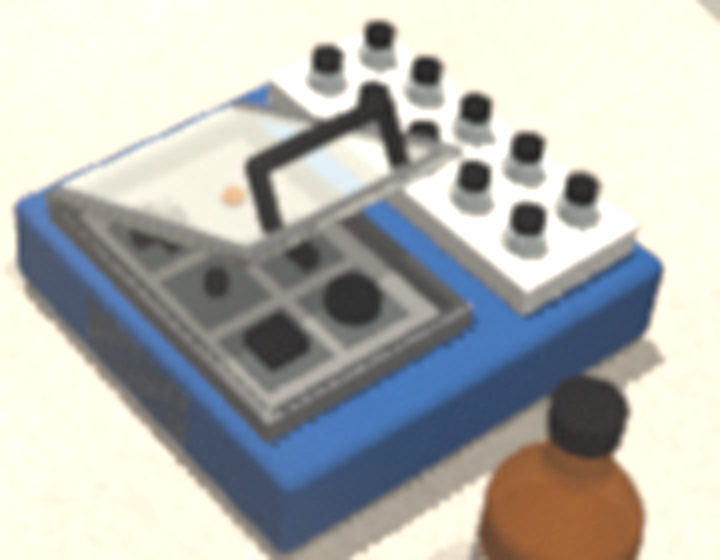

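Key layout as seen: right column has square (front) and large round (rear). The middle column has small (front) and bar (rear). The left column has cross (front), with the rear place empty (orange). Next I fit the heater pose and cover angle.

```bash
cat > h.py <<'E'
import numpy as np, cv2
from scipy.optimize import least_squares
from cell import *
def proj(p,X):
    rv,_=cv2.Rodrigues(p["R"]); 
    return cv2.projectPoints(np.array(X,float).reshape(-1,1,3),rv,p["t"],p["K"],p["dist"])[0][:,0]
def H(P,X):
    x,y,a=P[:3]; X=np.atleast_2d(X); c,s=np.cos(a),np.sin(a)
    return np.c_[x+c*X[:,0]-s*X[:,1], y+s*X[:,0]+c*X[:,1], X[:,2]]
def cov(th,x,r,h,hy=.085): # on cover: r from hinge, h above hinge-line plane
    return [x, hy-r*np.cos(th)+h*np.sin(th)*1, .074+r*np.sin(th)+h*np.cos(th)]
E
cat > fit.py <<'E'
from h import *
ks=dict(square=(-55,-45),round=(-10,-45),small=(-55,0),bar=(-10,0))
sc=dict(square=(155,212),round=(190,257),bar=(266,228),small=(230,188))
sd=dict(square=(277,338),round=(352,297),small=(215,283),bar=(305,252))
A=np.array
def model(P):
    th=P[3]; k=[[a/1e3,b/1e3,.071] for a,b in (ks[n] for n in ks)]
    rim=[[-.092,-.085,.073],[.027,-.085,.073]]
    st=k+rim
    dyn=[cov(th,-.0675,.155,.031),cov(th,.0025,.155,.031),cov(th,-.092,.17,.001),cov(th,.027,.17,.001)]
    return H(P,st+dyn)
deckS=[[-.1,-.11,.06],[.135,-.11,.06],[.135,.11,.06]]
osc=A([sc[n] for n in ks]+[(62,195),(150,318),(136,35),(197,97),(78,62),(175,165)])/4+[120,175]
osd=A([sd[n] for n in ks]+[(272,412),(472,312),(250,165),(377,92),(262,248),(458,152)])/4+[240,175]
dsc=A([(22,228),(212,478),(580,318)])/4+[120,175]
dsd=A([(20,205),(287,490),(660,265)])/4+[240,175]
dS2=[[-.1,.11,.06],[-.1,-.11,.06],[.135,-.11,.06]]
cs,cd=camera_params("scene"),camera_params("side")
def res(P):
    m=model(P)
    return np.r_[proj(cs,m)-osc,proj(cd,m)-osd,.5*(proj(cs,H(P,deckS))-dsc),.5*(proj(cd,H(P,dS2))-dsd)].ravel()
r=least_squares(res,[.6,0,0,.4],loss="soft_l1")
print(r.x); print(res(r.x).reshape(-1,2).round(1).tolist())
P=r.x
for n,(a,b) in ks.items(): print(n,H(P,[a/1e3,b/1e3,.071])[0].round(4))
for th in (P[3],0,1,1.57,2): print(th,"handle",H(P,cov(th,-.0325,.155,.031)).round(4))
print("hinge",H(P,[-.0325,.085,.074]))
# bystanders: foot centres from ray-plane, rough
def ray(c,u,v,z):
    q=cv2.undistortPoints(A([[[u,v]]],float),c["K"],c["dist"])[0,0]; d=c["R"].T@A([*q,1]); o=-c["R"].T@c["t"]; return (o+d*(z-o[2])/d[2]).round(3)
for n,a,z1,b,z2 in [("spray",(385,231),.15,(292,258),.15),("reagent",(127,352),.16,(604,436),.16),("flask",(512,276),.13,(381,191),.13)]:
    print(n,ray(cs,a[0]*.64,a[1]*.64,z1),ray(cd,b[0]*.64,b[1]*.64,z2))
E
python3 fit.py
```

```text
[ 0.60636387 -0.11728218  0.24959338  0.49541199]
[[-0.2, -1.3], [0.0, -1.7], [-0.3, -2.1], [-0.0, -1.7], [-0.8, -0.2], [-0.2, -1.1], [0.5, -0.8], [-0.1, -0.6], [-0.7, -1.2], [-1.0, 0.9], [0.4, -1.4], [0.7, -1.7], [0.6, -2.2], [-3.2, -4.3], [-0.2, 2.7], [0.6, -2.0], [1.3, -1.0], [1.3, 1.3], [-3.4, 2.2], [1.3, -2.3], [-1.1, -0.9], [-1.4, 0.7], [0.8, -1.1], [-1.5, -0.8], [0.6, -0.2], [1.3, -1.0]]
square [ 0.5642 -0.1745  0.071 ]
round [ 0.6078 -0.1634  0.071 ]
small [ 0.5531 -0.1309  0.071 ]
bar [ 0.5967 -0.1198  0.071 ]
0.4954119947823851 handle [[ 0.5839 -0.1608  0.175 ]]
0 handle [[ 0.5922 -0.1931  0.105 ]]
1 handle [[ 0.5681 -0.0988  0.2212]]
1.57 handle [[ 0.5462 -0.013   0.229 ]]
2 handle [[0.531  0.0469 0.202 ]]
hinge [[ 0.5538751  -0.04294391  0.074     ]]
spray [0.42 0.08 0.15] [0.407 0.077 0.15 ]
reagent [ 0.629 -0.322  0.16 ] [ 0.613 -0.328  0.16 ]
flask [0.582 0.225 0.13 ] [0.577 0.225 0.13 ]
```

Fit: the heater is at (0.606, -0.117) with yaw 0.25 rad, residuals about 1–2 px, and the cover is at about 0.50 rad. The bystander positions agree between both cameras to about 15 mm. I'll move over with the fingers shut and the jaws along heater x, then push the cover's free edge up from the right.

>>> {"fn": "apply_moves", "kwargs": {"series": [[[1.5,-3.0,2.0],-6],[[1.8,-3.4,1.2],-6],[[1.9,-3.6,0.8],-6],[[1.9,-3.6,0.8],-6],[[1.9,-3.6,0.8],-6],[[1.9,-3.6,0.8],-6],[[1.9,-3.6,0.8],-6],[[1.9,-3.6,0.8],-6],[[1.9,-3.6,0.5],-6],[[1.9,-3.6,0],-2.5]], "gripper": 0, "force": 20}}

```text
time: 1.08
ee_pos: [0.3873, 0.235, 0.2991]
tool_rot: [-0.001, 0.628, 0.779, 0.001]
contact_force: [0.8, 1.0, -0.4]
grip_width: 0.0268
```

>>> {"fn": "apply_moves", "kwargs": {"series": [[[1.9,-3.6,0],0],[[1.9,-3.6,0],0],[[1.9,-3.6,0],0],[[1.9,-3.6,0],0],[[1.9,-3.6,0],0],[[1.9,-3.6,0],0],[[1.9,-3.6,0],0],[[1.9,-3.6,0],0],[[1.9,-3.6,0],0],[[1.9,-3.6,0],0]]}}

```text
time: 1.92
ee_pos: [0.5773, -0.1363, 0.3018]
tool_rot: [0.001, 0.63, 0.777, 0.004]
contact_force: [1.0, 0.9, 0.6]
grip_width: 0.0006
```

Run:
```python
from h import *
p=camera_params("wrist"); im=snapshot("wrist"); np.savez("w.npz",im=im,**p)
P=[.6064,-.1173,.2496]
for n,X in dict(square=(-.055,-.045,.071),round=(-.01,-.045,.071),rimFR=(-.092,-.085,.073),rimRR=(.027,-.085,.073),deckFR=(-.1,-.11,.06),deckRR=(.135,-.11,.06),deckRL=(.135,.11,.06),deckFL=(-.1,.11,.06)).items():
    print(n,proj(p,H(P,X))[0].round(0)*1.5625)
cv2.imwrite("pics/w1.png",cv2.convertScaleAbs(cv2.resize(im[:,:,::-1],(800,600),interpolation=cv2.INTER_CUBIC),alpha=1.4))
```

```text
square [376.5625 300.    ]
round [425.     298.4375]
rimFR [339.0625 343.75  ]
rimRR [465.625 337.5  ]
deckFR [334.375 362.5  ]
deckRR [571.875 353.125]
deckRL [582.8125 118.75  ]
deckFL [315.625 128.125]
```

View pics/w1.png

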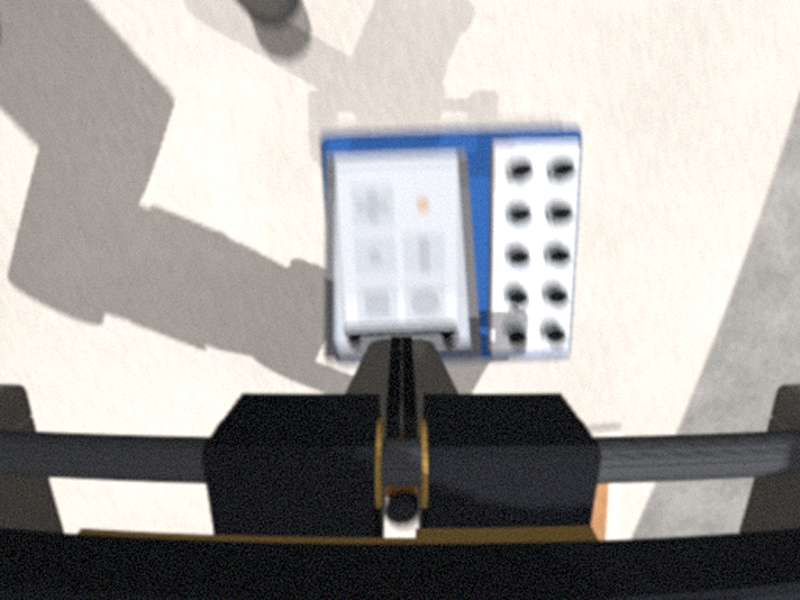

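The wrist view confirms the layout through the cover: cross front-left, empty place rear-left, small and bar in the middle, square and round on the right. Predictions agree within about 2 px at the keys. Next I go to the right of the cover edge and down.

>>> {"fn": "apply_moves", "kwargs": {"series": [[[0.8,-3.5,0],2.4],[[0.8,-3.0,0],0],[[0.7,-2.6,0],0],[[0,0,-3.5],0],[[0,0,-3.5],0],[[0,0,-3.5],0],[[0,0,-3.5],0],[[0,0,-3.0],0],[[0,0,-1.7],0],[[0,0,0],0]]}}

```text
time: 2.8
ee_pos: [0.6039, -0.2414, 0.1073]
tool_rot: [0.006, 0.616, 0.788, 0.003]
contact_force: [-0.3, -0.1, -0.4]
grip_width: 0.0007
```

>>> {"fn": "apply_moves", "kwargs": {"series": [[[-0.5,2.1,0.4],0],[[-0.5,1.9,0.4],0],[[-0.4,1.5,1.9],0],[[-0.4,1.5,1.9],0],[[-0.5,2.0,1.4],0],[[-0.5,2.0,1.4],0],[[-0.4,1.6,0.6],0],[[0,0,0],0]]}}

```text
time: 3.47
ee_pos: [0.575, -0.1187, 0.1992]
tool_rot: [0.014, 0.617, 0.787, 0.002]
contact_force: [0.3, 0.4, 0.8]
grip_width: 0.0003
```

Run:
```python
from h import *
a=snapshot("side")[130:330,220:420,::-1]; b=snapshot("scene")[130:330,100:300,::-1]
cv2.imwrite("pics/o1.png",cv2.convertScaleAbs(cv2.resize(np.hstack([a,b]),(800,400),interpolation=cv2.INTER_CUBIC),alpha=1.4))
print(get_obs()["contact_force"],get_obs()["ee_pos"])
```

```text
[ 0.62331259 -0.54902071  0.65619416] [ 0.57540018 -0.12038587  0.1978938 ]
```

View pics/o1.png

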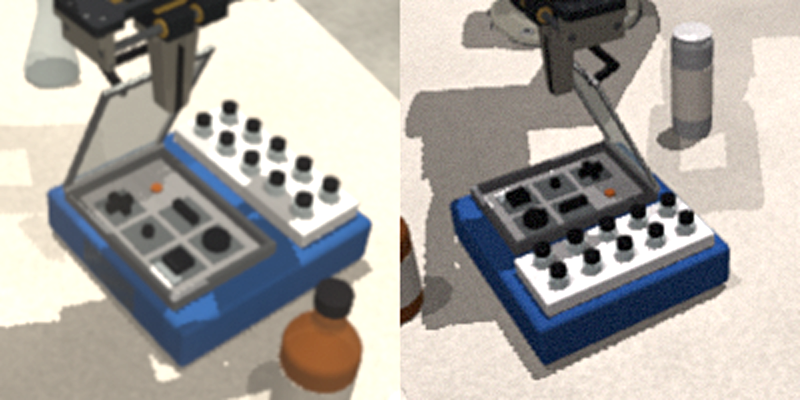

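The cover has lifted to about 1.2 rad, and all keys are visible and unobstructed. I'll push on over.

>>> {"fn": "apply_moves", "kwargs": {"series": [[[-0.4,1.5,0.2],0],[[-0.4,1.5,0.1],0],[[-0.4,1.5,0],0],[[-0.4,1.5,0],0],[[-0.4,1.5,0],0],[[-0.4,1.5,0],0],[[-0.3,1.2,0],0],[[0,0,0],0]]}}

```text
time: 4.23
ee_pos: [0.5479, -0.0177, 0.199]
tool_rot: [0.015, 0.619, 0.786, 0.0]
contact_force: [-0.3, 1.2, 0.3]
grip_width: 0.0008
```

>>> {"fn": "apply_moves", "kwargs": {"series": [[[-0.2,0.7,0],0],[[0.3,-1.5,0],0],[[0.3,-3,0],0],[[0.3,-3.5,0],0],[[0.3,-3.5,0],0],[[0.3,-3,0],0],[[0.2,-1.2,0],0],[[0,0,0],0],[[0,0,0],0]]}}

```text
time: 4.98
ee_pos: [0.5614, -0.1711, 0.1964]
tool_rot: [0.011, 0.618, 0.786, 0.0]
contact_force: [-0.4, -0.3, -0.7]
grip_width: 0.0002
```

Run:
```python
from h import *
p=camera_params("wrist"); im=snapshot("wrist"); P=[.6064,-.1173,.2496]; print(get_obs()["ee_pos"],get_obs()["contact_force"])
for n,X in dict(square=(-.055,-.045,.071),round=(-.01,-.045,.071),bar=(-.01,0,.071),small=(-.055,0,.071),cross=(-.055,.045,.071)).items(): print(n,(proj(p,H(P,X))[0]*1.5625).round(0))
print("tip",proj(p,get_obs()["ee_pos"])*1.5625)
cv2.imwrite("pics/w2.png",cv2.convertScaleAbs(cv2.resize(im[:,:,::-1],(800,600),interpolation=cv2.INTER_CUBIC),alpha=1.4))
a=snapshot("side")[130:330,220:420,::-1]; b=snapshot("scene")[130:330,100:300,::-1]
cv2.imwrite("pics/o2.png",cv2.convertScaleAbs(cv2.resize(np.hstack([a,b]),(800,400),interpolation=cv2.INTER_CUBIC),alpha=1.4))
```

```text
[ 0.56142146 -0.17067719  0.1963647 ] [-0.56294585 -0.68548658 -0.21381684]
square [400. 292.]
round [466. 291.]
bar [468. 224.]
small [399. 225.]
cross [398. 154.]
tip [[399.20498359 358.77620839]]
```

View pics/w2.png

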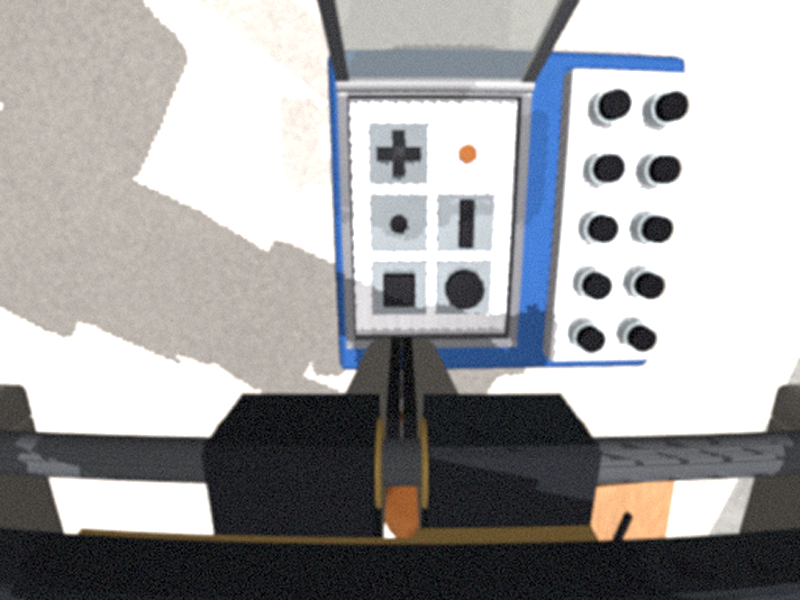

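View pics/o2.png

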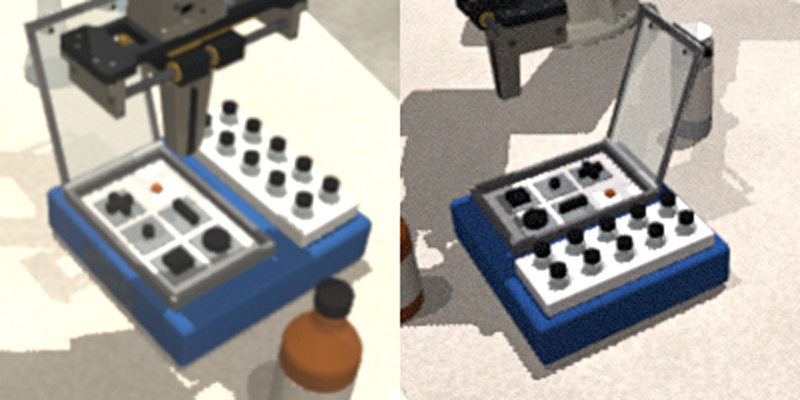

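The views show the cover well open, at about 1.9 rad. Key predictions match the wrist picture within 2 px: square (399,290), round (465,289), bar (466,223). Pressing the square key.

>>> {"fn": "apply_moves", "kwargs": {"series": [[[0.3,-0.4,-2.5],0],[[0,0,-3.0],0],[[0,0,-3.0],0],[[0,0,-1.5],0],[[0,0,-0.8],0],[[0,0,0],0]]}}

```text
time: 5.63
ee_pos: [0.5664, -0.1655, 0.0876]
tool_rot: [0.014, 0.614, 0.789, 0.002]
contact_force: [0.5, -0.5, 0.3]
grip_width: 0.0005
```

>>> {"fn": "apply_moves", "kwargs": {"series": [[[-0.2,-0.8,0],0],[[0,0,0],0],[[0,0,0],0]]}}

```text
time: 5.88
ee_pos: [0.5653, -0.1726, 0.0896]
tool_rot: [0.014, 0.613, 0.79, 0.002]
contact_force: [0.1, 0.2, -0.2]
grip_width: 0.0004
```

>>> {"fn": "apply_moves", "kwargs": {"series": [[[0,-0.1,-0.8],0],[[0,-0.1,-0.7],0],[[0,0,-0.4],0],[[0,0,-0.3],0],[[0,0,-0.3],0],[[0,0,0],0]]}}

```text
time: 6.38
ee_pos: [0.5679, -0.1759, 0.0665]
tool_rot: [0.017, 0.613, 0.79, 0.004]
contact_force: [-2.9, 0.5, 8.7]
grip_width: 0.0006
```

>>> {"fn": "apply_moves", "kwargs": {"series": [[[0,0,-0.2],0],[[0,0,-0.1],0]]}}

```text
time: 6.55
ee_pos: [0.568, -0.176, 0.0662]
tool_rot: [0.017, 0.614, 0.789, 0.004]
contact_force: [-7.3, 2.8, 17.4]
grip_width: 0.0008
```

>>> {"fn": "apply_moves", "kwargs": {"series": [[[0,0,0.8],0],[[0,0,1.2],0],[[0,0,0.5],0],[[0,0,0],0],[[0,0,0],0]]}}

```text
time: 6.97
ee_pos: [0.5685, -0.1762, 0.0935]
tool_rot: [0.018, 0.614, 0.789, 0.004]
contact_force: [-0.8, 0.3, 0.3]
grip_width: 0.0006
```

Square bottomed out (force rose to 17 N at z 0.066) and was released. Now the bar at (0.5967, -0.1198).

>>> {"fn": "apply_moves", "kwargs": {"series": [[[0.9,1.9,0.2],0],[[0.9,1.8,0],0],[[0.9,1.7,0],0],[[0,0,0],0],[[0,0,0],0]]}}

```text
time: 7.38
ee_pos: [0.5952, -0.121, 0.0937]
tool_rot: [0.017, 0.614, 0.789, 0.003]
contact_force: [-0.3, -0.7, 0.5]
grip_width: 0.0006
```

>>> {"fn": "apply_moves", "kwargs": {"series": [[[0,0,-0.9],0],[[0,0.1,-0.8],0],[[0,0,-0.5],0],[[0,0,-0.3],0],[[0,0,-0.3],0],[[0,0,-0.2],0],[[0,0,-0.2],0]]}}

```text
time: 7.97
ee_pos: [0.5946, -0.1214, 0.066]
tool_rot: [0.017, 0.616, 0.788, 0.004]
contact_force: [-6.8, 4.2, 22.6]
grip_width: 0.0005
```

Bar bottomed out. Lift, then on to the large round key at (0.6078, -0.1634).

>>> {"fn": "apply_moves", "kwargs": {"series": [[[0,0,0.8],0],[[0,0,1.2],0],[[0,0,0.5],0],[[0,0,0],0],[[0.4,-1.4,0],0],[[0.4,-1.4,0],0],[[0.4,-1.4,0],0],[[0,0,0],0],[[0,0,0],0]]}}

```text
time: 8.72
ee_pos: [0.6065, -0.1708, 0.0911]
tool_rot: [0.016, 0.617, 0.787, 0.004]
contact_force: [-0.0, 0.3, -0.1]
grip_width: 0.0005
```

>>> {"fn": "apply_moves", "kwargs": {"series": [[[0,0.6,0],0],[[0,0,-0.7],0],[[0,0.1,-0.8],0],[[0,0,-0.5],0],[[0,0,-0.3],0],[[0,0,-0.3],0],[[0,0,-0.2],0],[[0,0,-0.2],0]]}}

```text
time: 9.38
ee_pos: [0.6065, -0.1636, 0.0662]
tool_rot: [0.017, 0.616, 0.788, 0.003]
contact_force: [-5.8, 0.0, 17.7]
grip_width: 0.0006
```

>>> {"fn": "apply_moves", "kwargs": {"series": [[[0,0,0.8],0],[[0,0,1.2],0],[[0,0,2.5],0],[[0,0,3.5],0],[[0,0,3.8],0],[[0,0,3.8],0],[[0,0,3.5],0],[[0,0,2],0],[[0,0,0],0],[[0,0,0],0]]}}

```text
time: 10.22
ee_pos: [0.602, -0.1592, 0.2874]
tool_rot: [0.014, 0.615, 0.789, 0.002]
contact_force: [-0.3, 0.6, -0.4]
grip_width: 0.0005
```

All three keys are pressed. Now over the open cover to its outer side.

>>> {"fn": "apply_moves", "kwargs": {"series": [[[-1.1,3.2,0.2],0],[[-1.1,3.4,0],0],[[-1.1,3.4,0],0],[[-1.1,3.4,0],0],[[-1.1,3.4,0],0],[[-1.1,3.4,0],0],[[-1.1,3.2,0],0],[[-0.2,0.5,0],0],[[0,0,0],0]]}}

```text
time: 10.97
ee_pos: [0.5114, 0.088, 0.2748]
tool_rot: [0.007, 0.615, 0.788, -0.004]
contact_force: [0.1, 0.5, -0.7]
grip_width: 0.0005
```

>>> {"fn": "apply_moves", "kwargs": {"series": [[[0.5,0.2,-2.5],0],[[0.2,0,-3.0],0],[[0,0,-2.5],0],[[0,0,-1],0],[[0.4,-1.6,0],0],[[0.4,-1.6,0.2],0],[[0.4,-1.6,0.5],0],[[0.4,-1.6,0.6],0],[[0.4,-1.6,0.6],0],[[0,0,0],0]]}}

```text
time: 11.8
ee_pos: [0.5358, -0.0005, 0.1896]
tool_rot: [0.001, 0.615, 0.788, -0.009]
contact_force: [0.5, 0.7, -0.6]
grip_width: 0.0003
```

>>> {"fn": "apply_moves", "kwargs": {"series": [[[0.4,-1.6,0.3],0],[[0.4,-1.6,0.2],0],[[0.4,-1.6,0],0],[[0.4,-1.6,0],0],[[0.4,-1.6,-0.3],0],[[0.4,-1.6,-0.5],0],[[0,0,0],0]]}}

```text
time: 12.38
ee_pos: [0.5571, -0.1016, 0.1789]
tool_rot: [-0.003, 0.617, 0.787, -0.01]
contact_force: [-0.5, 0.3, -1.2]
grip_width: 0.0006
```

Run:
```python
from h import *
print(get_obs()["ee_pos"],get_obs()["contact_force"])
a=snapshot("side")[130:330,220:420,::-1]; b=snapshot("scene")[130:330,100:300,::-1]
cv2.imwrite("pics/o3.png",cv2.convertScaleAbs(cv2.resize(np.hstack([a,b]),(800,400),interpolation=cv2.INTER_CUBIC),alpha=1.4))
```

```text
[ 0.55708879 -0.10158828  0.17894076] [-0.53639783  0.2702922  -1.22570315]
```

View pics/o3.png

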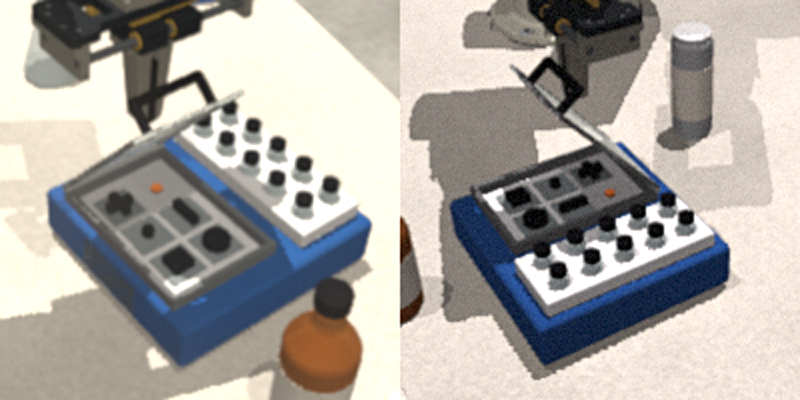

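The cover is at about 0.9 rad, with the handle right of the finger. I go above the bar and press down.

>>> {"fn": "apply_moves", "kwargs": {"series": [[[-0.3,1.0,1.5],0],[[0,0,3.0],0],[[0,0,2.2],0],[[0.8,-1.2,0],0],[[0.7,-1.2,0],0],[[0.5,-0.9,0],0],[[0,0,0],0],[[0,0,0],0]]}}

```text
time: 13.15
ee_pos: [0.5715, -0.1198, 0.2449]
tool_rot: [-0.007, 0.617, 0.787, -0.012]
contact_force: [0.1, 0.7, -0.3]
grip_width: 0.0007
```

>>> {"fn": "apply_moves", "kwargs": {"series": [[[0,0,-1.5],0],[[0.1,-0.5,-1.2],0],[[0.2,-1.0,-1.3],0],[[0.3,-1.0,-1.3],0],[[0.2,-0.9,-1.3],0],[[0.2,-0.9,-1.3],0],[[0.2,-0.9,-1.3],0],[[0,0,0],0]]}}

```text
time: 13.82
ee_pos: [0.588, -0.1898, 0.1546]
tool_rot: [0.005, 0.616, 0.788, -0.018]
contact_force: [0.8, -3.0, 1.2]
grip_width: 0.0001
```

Run:
```python
from h import *
a=snapshot("side")[150:280,250:380,::-1]; b=snapshot("scene")[150:280,100:230,::-1]
cv2.imwrite("pics/o4.png",cv2.convertScaleAbs(cv2.resize(np.hstack([a,b]),(800,400),interpolation=cv2.INTER_CUBIC),alpha=1.4))
```

```text
(no output)
```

View pics/o4.png

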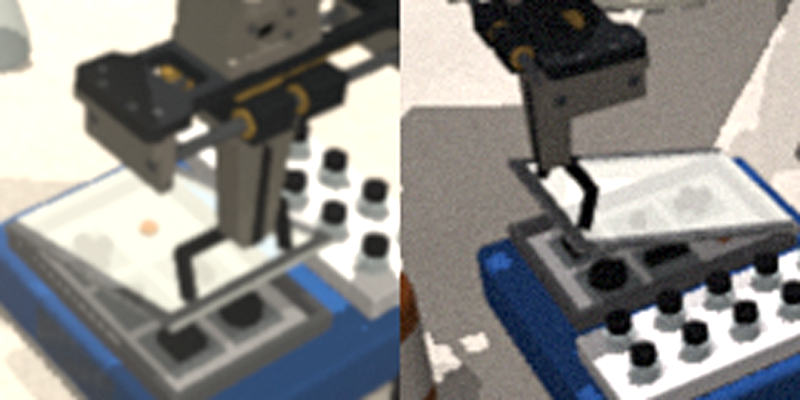

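The cover is nearly shut (about 0.35 rad), but the finger sits on the far side of the bar. I'll lift, re-centre and press down.

>>> {"fn": "apply_moves", "kwargs": {"series": [[[0.1,-0.2,1.5],0],[[0,0,1.5],0],[[-0.3,1.1,0],0],[[-0.1,0.4,0],0],[[0,0,0],0],[[0,0,0],0]]}}

```text
time: 14.42
ee_pos: [0.5813, -0.1682, 0.1848]
tool_rot: [0.0, 0.615, 0.788, -0.018]
contact_force: [-0.6, 0.3, 0.3]
grip_width: 0.0004
```

>>> {"fn": "apply_moves", "kwargs": {"series": [[[0,0,-1.3],0],[[0.1,-0.3,-1.2],0],[[0.1,-0.4,-1.0],0],[[0.1,-0.4,-1.0],0],[[0.1,-0.3,-1.0],0],[[0,-0.2,-1.0],0],[[0,0,0],0]]}}

```text
time: 15.0
ee_pos: [0.5851, -0.1849, 0.1131]
tool_rot: [0.0, 0.614, 0.789, -0.018]
contact_force: [0.2, 0.7, -0.2]
grip_width: 0.0008
```

>>> {"fn": "apply_moves", "kwargs": {"series": [[[0,0,1.0],0],[[0.1,-0.4,0.5],0],[[0.1,-0.5,0],0],[[0,0,0],0]]}}

```text
time: 15.33
ee_pos: [0.5867, -0.1947, 0.129]
tool_rot: [-0.001, 0.614, 0.789, -0.018]
contact_force: [-0.1, -0.7, 0.1]
grip_width: 0.0001
```

Run:
```python
from h import *
o=get_obs();print(o["ee_pos"])
a=snapshot("side")[150:280,250:380,::-1]; b=snapshot("scene")[150:280,100:230,::-1]
cv2.imwrite("pics/o5.png",cv2.convertScaleAbs(cv2.resize(np.hstack([a,b]),(800,400),interpolation=cv2.INTER_CUBIC),alpha=1.4))
```

```text
[ 0.58670159 -0.19465356  0.12900018]
```

View pics/o5.png

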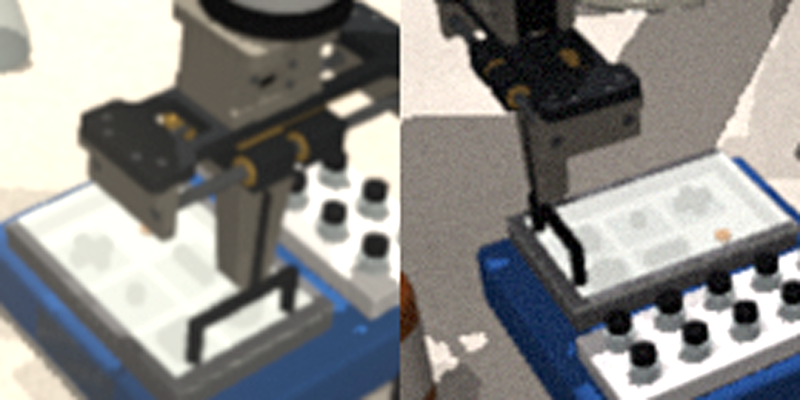

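The cover looks flat on the rim. I'll press the bar down to confirm it is fully shut.

>>> {"fn": "apply_moves", "kwargs": {"series": [[[0,0,-0.8],0],[[0,0,-0.6],0],[[0,0,-0.4],0],[[0,0,-0.3],0],[[0,0,-0.3],0],[[0,0,-0.2],0]]}}

```text
time: 15.93
ee_pos: [0.5876, -0.1943, 0.1107]
tool_rot: [0.001, 0.614, 0.789, -0.018]
contact_force: [-7.3, 2.3, 19.1]
grip_width: 0.0002
```

>>> {"fn": "apply_moves", "kwargs": {"series": [[[0,0,1.0],0],[[0,0,2.0],0],[[0,0,3.5],0],[[0,0,3.5],0],[[-1.5,0,3.5],0],[[-2.5,0,3],0],[[-3,0,1],0],[[-3,0,0],0],[[-3,0,0],0],[[0,0,0],0]]}}

```text
time: 16.77
ee_pos: [0.4511, -0.1916, 0.2898]
tool_rot: [-0.001, 0.613, 0.79, -0.019]
contact_force: [0.8, -0.6, -0.0]
grip_width: 0.0004
```

Run:
```python
from h import *
o=get_obs();print(o["ee_pos"],o["contact_force"])
a=snapshot("side")[100:360,160:420,::-1]; b=snapshot("scene")[110:370,60:360,::-1]
cv2.imwrite("pics/o6.png",cv2.convertScaleAbs(cv2.resize(np.hstack([a,b]),(800,372),interpolation=cv2.INTER_CUBIC),alpha=1.4))
```

```text
[ 0.45105144 -0.19158033  0.28983337] [ 0.76823435 -0.58202835 -0.04679706]
```

View pics/o6.png

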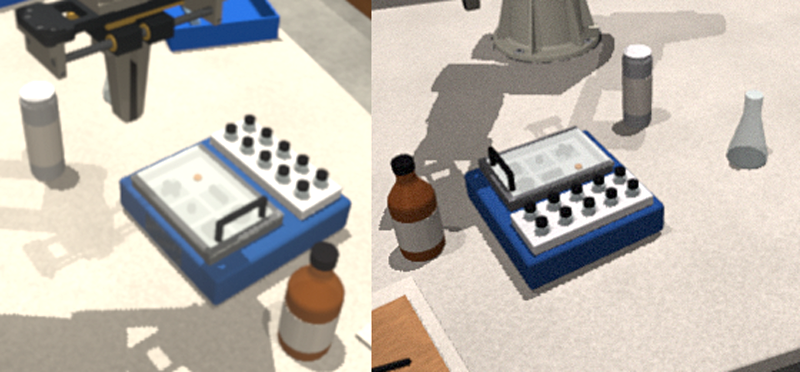

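The cover lies flat, the can, bottle and flask are upright in place, and the robot is clear. Handing in.

```bash
python3 -c "
from cell import *
job_done()"
```

```text
the job is handed in; nothing more can be done
```

The run is started and handed in at about 17 s of the 64 s allowed; no verdict is reported, so this rests on my own checks.

- **Cover opening:** I pushed the cover, which stood about half a radian open at the start, over to about 1.9 rad.
- **Keys:** I pressed square, bar, then large round. Each went to its hard stop at tool height 0.066 m with 17–23 N, and I lifted clear before the next. The cross and small round keys were not touched.
- **Closing:** I swung the cover back by its handle. The finger slipped past the bar once on the way down, so I lifted off, re-centred and pressed it shut. A last 19 N press on the bar stopped at 0.1107 m, against 0.110 m expected when shut.
- **Final pictures:** The cover lies flat on the rim, the can, bottle and flask look upright where they stood, and the robot is clear of everything. No check disagreed.

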